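Couple the grease coupler to the tilted nipple of a spindle bearing

TASK

Lift the small drip pot by its handle off the stand in front of the bearing block's grease nipple and, without tipping it, set it down upright on the bench beside the block. Then take the orange-gripped coupler out of its parking cup and press it, square to the tilted nipple, onto the nipple until the two locking balls snap in behind its lip and the brass spring sleeve is pushed down to its stop or nearly so. Finish while still gripping the coupler and holding it pressed against the spring; leave the other things on the bench where they are.

Things in the scene. Friction and masses are not known exactly. Their poses are not given: they have to be found in the camera images.
- bearing_block: Blue bearing housing on a grey base plate, fixed. Origin on the bench; z up; stand and nipple are on its -x side. Plate x -100 to 70, y -70 to 70 mm, 12 mm thick; housing x -16 to 56, y -46 to 46 mm, 91 mm high; steel shaft ends at y +-64 mm, height 55 mm. A round grey stand, 64 mm across, top at height 30 mm, is centred at x -66, y 0; the drip pot starts on it.
- nipple_base (a point): Foot of the steel grease nipple, at block x 5, y 0, z 88 mm. z runs out along the nipple, which leans 25 degrees from vertical to the block's -x side; y as the block's. Along z: stem 16 mm in diameter, round tip at 41 mm; two locking balls stand 2.5 mm out of the stem at +y and -y, at 26 mm; a brass spring sleeve, 31 mm in diameter, 6 mm thick, has its top at 24 mm when free.
- sleeve (a joint): Travel of the brass sleeve down the nipple, m: 0 free, 0.012 at its hard stop. Spring: about 1 N at 0, 7 N at the stop. A coupler's mouth meets it 24 mm from the nipple's foot and has it at the stop at 12 mm.
- lock_ball_1 (a joint): Inward travel of the sprung locking ball on the nipple's +y side, m: 0 fully out, about 0.001 to 0.003 while the coupler's lip passes over it (takes 5 to 15 N in all). It snaps out again behind the lip when the coupler's mouth is about 17 mm from the nipple's foot.
- lock_ball_2 (a joint): The same for the ball on the -y side.
- drip_pot: Loose open aluminium pot, 52 mm in diameter, 42 mm high, 0.16 kg, with a rigid black bail handle. Origin: centre of underside, z up. Handle: arch in the pot's x-z plane, 62 mm wide, of 8 mm round bar; its straight top runs along x from -16 to 16 mm, axis 100 mm above the underside: pinch it there, fingers closing along y. The nipple is about 15 mm behind it: lift straight up.
- coupler: Loose steel coupler, 0.22 kg, round about z. Origin: centre of its mouth (underside); z towards the grip end. Socket 38 mm in diameter, 0 to 45 mm; orange, black-ringed grip 28 mm in diameter, 45 to 95 mm. Rounded lip 8 mm deep, narrowest (18.5 mm) at 4 mm, 26 mm wide at its face; 25 mm wide chamber behind it to 40 mm. Stands mouth down in the parking cup, underside at height 6 mm.
- parking_cup: Grey plastic cup fixed to the bench, 51 mm in diameter, 18 mm high on a 68 mm foot, inner floor at 6 mm, inner diameter 43 mm. Origin: centre of its underside.
- oil_bottle: Bystander: small black bottle with a white cap, 28 mm in diameter, 68 mm high; origin under its centre.
- timer: Bystander: white bench timer 60 x 70 x 23 mm; origin under its centre.
- slide_box: Bystander: blue box of slides 35 x 86 x 31 mm; origin under its centre.
- hex_key: Bystander: black hex key 28 x 84 x 6 mm lying flat; origin under its centre.
There are look-alikes about, which are no part of the job. Several things have the shape of the drip_pot; the one meant has the colours described above.

How it is judged:
By the outcome, as a careful person would: the job done as asked, in the order asked, and still so for the second after the job is handed in, while the arm keeps its last pose, push and grip.
It also fails if it takes over 58 s, if anything falls off the work surface, if the arm or the gripper's body presses on something with over 40 N, if the wrist force passes 120 N, or if a joint passes its speed limit or range.

ROBOT

A 7-joint arm with a two-finger parallel gripper is mounted at the origin on a cart in front of the work surface, level with it; the furniture and walls round the work are solid. World frame = base frame: x ahead of the robot, y to its left, z up, the work surface at z = 0. Lengths are in mm, angles in rad, forces in N, time in s.
With the tool pointing down it reaches from about 400 to 875 mm from the base axis. Payload 4.4 kg.
Tool frame: the origin (TCP) lies at the centre of the arm's flange, where the gripper is bolted on; the fingertips stand 173 mm ahead of it and the grasp point (between the pads) lies 155 mm ahead of it; z points along the fingers, y is the direction in which the jaws open and shut (so a half turn about z gives the same grasp; the last joint's range is limited). The gripper opens to 85 mm and grips with 20 to 120 N. Pads are 22 mm wide; open, the fingers measure 114 mm over their backs; the gripper's body (76 mm by 85 mm) begins 54 mm behind the grasp point. The pads swing forward as they close: fully open they stand 13 mm farther back than shut.
Start: joints at [-1.171, 0.628, 0.038, 1.517, -0.027, 0.996, -0.02], TCP at [291.924, 580.772, 404.713] pointing down, gripper open.
Joint ranges: [-3.06, 3.06], [-0.37, 2.12], [-1.25, 1.32], [0.18, 2.47], [-1.1, 4.24], [0.23, 1.98], [-2.94, 2.94]. Speed limits (rad/s): [2.57, 2.57, 3.14, 3.14, 3.14, 3.14, 3.14].

INTERFACE

Orientations are given as [roll, pitch, yaw] about the fixed x, y, z axes, in that order (R = Rz(yaw) Ry(pitch) Rx(roll)).
In Python, from cell import * gives the robot as it stands. The module is installed in compiled form; this text tells all that it offers.
- The arm moves only by the shell command python3 -m jog 'ROWS'. ROWS is JSON, one flat list of numbers, 5 for each row, row after row: the shift along the tool's x, y, z in mm, then the turn about the tool's z in degrees, then the finger opening in mm, from 0 to 85.4. A call has 1 to 20 rows; each row is the pose to reach, as a shift and turn from the pose commanded when the call began, along the tool's axes at that moment; what a row does not reach only later rows make up. A row lasts 1/12 s, in which the tool goes at most 41.7 mm and 7.16 degrees, less where a joint would pass 70% of its speed; a pose out of reach is approached as far as the arm can. A call with a gripper value outside its range is refused whole. The fingers move at their own pace and stop on an object; the grip force is fixed at half the most. Time passes only in rows, so rows that repeat a pose let the fingers close. It gives the time, the measured TCP pose, the force and the opening at its end, in the units of the state.
- read_state(): the state, without advancing time (a new reading comes with each control period).
- get_image(name): name is "scene" or "top" or "wrist"; returns (picture, depth): 420x560x3 uint8, blue, green, red; 420x560 float32, mm along the optical axis (not along the pixel's ray), 0 where there is no reading.
- camera_params(name): a dict with "K" (3x3 intrinsics, pixels), "dist_coeffs" ([k1, k2, p1, p2, k3] as OpenCV has them; the pictures are not rectified), "T" (4x4, takes a point from camera to world coordinates). Camera axes: x right, y up, looking along -z (the intrinsics and any distortion apply to the point x, -y, -z); pixel columns grow to the right and rows downward; lengths in mm; the calibration is good to about 2 mm. A picture is of the moment at which its call begins: read the wrist's pose just before it. camera_params takes no time and is no camera call; for the wrist camera it gives the pose at the moment of the call.
- finish_job(): hands the job in, once; it reports no verdict.
The state is a dict: "clock": time; "qpos": joint angles; "qd": joint speeds; "tau": joint torques, N m; "eef_pos": TCP position; "tool_rot": TCP orientation; "force": force on the tool from outside, world axes, zero at the start; "torque": the same for the moment, N m; "width": finger opening in mm.
Only numpy, scipy, OpenCV 4.12 (cv2) and the standard library are available. Lean on these libraries where they do the work, as an engineer would, in place of code of your own. Each camera call takes 0.05 s, during which the arm holds its last target.

## Working session

There is one attempt and no reset: what is moved stays moved. The work goes in short steps, Python scripts to look and compute and a shell command to move; the robot and the scene stay as the last step left them, time stands still between calls to the robot, and variables do not carry over. Pictures are saved under pics/ and viewed, and the job is handed in when it is done.

```bash
ls; mkdir -p pics; python3 - <<'E'
from cell import *
import cv2,numpy as np
s=read_state()
for k,v in s.items(): print(k,np.round(v,4))
for n in ("scene","top","wrist"):
    p=camera_params(n); print(n,np.round(p["K"],1).tolist(),np.round(p["dist_coeffs"],4),np.round(p["T"],3).tolist())
    im,d=get_image(n); cv2.imwrite(f"pics/{n}0.png",im); np.save(f"pics/{n}0.npy",d)
print(read_state()["clock"])
E
```

```text
pics
clock 0.0
qpos [-1.1708  0.6293  0.0385  1.5183 -0.027   0.9963 -0.02  ]
qd [-0.0008 -0.0026 -0.0003  0.0006  0.0003  0.0012  0.0008]
tau [-1.20000e-03 -5.63394e+01  1.22590e+00 -1.93449e+01  1.10000e-02
  1.06000e-02  0.00000e+00]
eef_pos [291.7801 580.5089 403.7988]
tool_rot [-3.1397  0.      2.6758]
force [ 0.1174 -0.886   0.5957]
torque [-0.0043 -0.0103 -0.0106]
width 85.1403
scene [[392.7, 0.0, 278.2], [0.0, 392.7, 209.0], [0.0, 0.0, 1.0]] [-0.0833  0.      0.      0.      0.    ] [[0.809, 0.427, -0.404, 84.813], [-0.588, 0.585, -0.559, -361.245], [-0.003, 0.69, 0.724, 733.499], [0.0, 0.0, 0.0, 1.0]]
top [[529.4, 0.0, 274.1], [0.0, 529.4, 211.1], [0.0, 0.0, 1.0]] [-0.0539  0.      0.      0.      0.    ] [[-0.001, 0.982, -0.191, 199.849], [-1.0, 0.002, 0.015, 136.099], [0.015, 0.191, 0.982, 1271.457], [0.0, 0.0, 0.0, 1.0]]
wrist [[290.6, 0.0, 279.5], [0.0, 290.6, 212.3], [0.0, 0.0, 1.0]] [-0.0036  0.      0.      0.      0.    ] [[0.449, -0.852, -0.269, 221.683], [0.893, 0.428, 0.138, 615.098], [-0.002, -0.302, 0.953, 373.544], [0.0, 0.0, 0.0, 1.0]]
0.15
```

View pics/scene0.png

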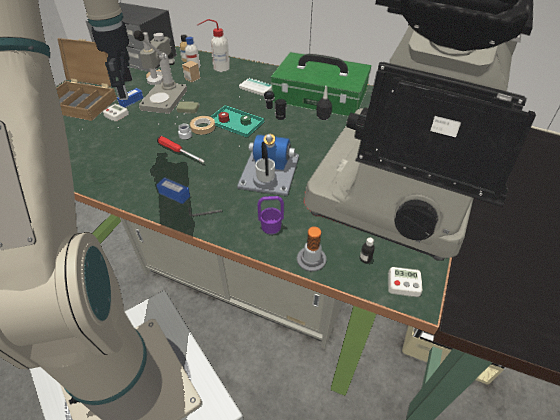

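View pics/top0.png

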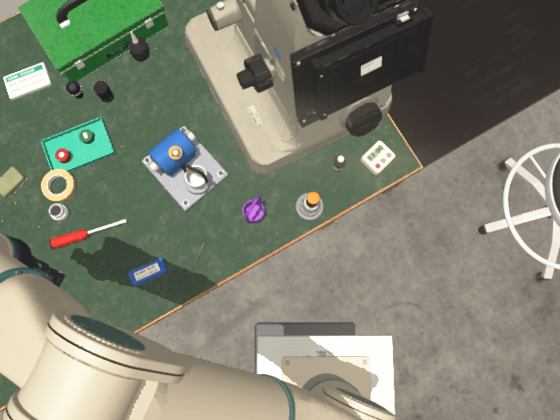

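View pics/wrist0.png

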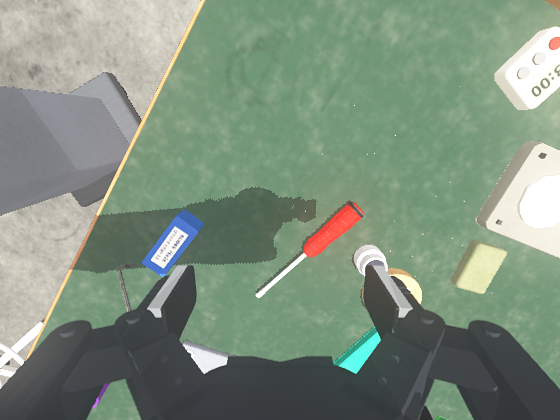

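```bash
cat > h.py <<'E'
import cv2,numpy as np
from cell import *
def ray(cp,uv):
    K=np.array(cp["K"]);D=np.array(cp["dist_coeffs"]);T=np.array(cp["T"])
    p=cv2.undistortPoints(np.array(uv,float).reshape(-1,1,2),K,D).reshape(-1,2)
    d=np.c_[p[:,0],-p[:,1],-np.ones(len(p))]
    return T[:3,3],d@T[:3,:3].T     # scaled so depth*d = offset
def pts(cp,uv,dep):
    o,d=ray(cp,uv); return o+d*np.array(dep).reshape(-1,1)
def onz(cp,uv,z):
    o,d=ray(cp,uv); return o+d*((z-o[2])/d[:,2])[:,None]
def proj(cp,X):
    K=np.array(cp["K"]);D=np.array(cp["dist_coeffs"]);T=np.array(cp["T"])
    c=(np.atleast_2d(X)-T[:3,3])@T[:3,:3]; c=c*[1,-1,-1]
    return cv2.projectPoints(c.reshape(-1,1,3),np.zeros(3),np.zeros(3),K,D)[0].reshape(-1,2)
def tri(rays):
    A=np.zeros((3,3));b=np.zeros(3)
    for o,d in rays:
        d=np.ravel(d)/np.linalg.norm(d);P=np.eye(3)-np.outer(d,d);A+=P;b+=P@o
    X=np.linalg.solve(A,b)
    return X,[np.linalg.norm((np.eye(3)-np.outer(np.ravel(d),np.ravel(d))/np.dot(np.ravel(d),np.ravel(d)))@(X-o)) for o,d in rays]
def cloud(cp,d):
    v,u=np.mgrid[0:d.shape[0],0:d.shape[1]]
    P=pts(cp,np.c_[u.ravel(),v.ravel()],d.ravel()).reshape(d.shape+(3,)); P[d==0]=np.nan
    return P
E
python3 - <<'E'
from h import *
def crop(n,x0,y0,x1,y1,f):
    im=cv2.imread(f"pics/{n}0.png")[y0:y1,x0:x1]; return cv2.resize(im,None,fx=f,fy=f,interpolation=cv2.INTER_CUBIC)
cv2.imwrite("pics/topz.png",crop("top",130,110,330,230,4))
cv2.imwrite("pics/scenez.png",crop("scene",220,120,340,280,4)[:600])
for n in("scene","top"):
    P=cloud(camera_params(n),np.load(f"pics/{n}0.npy")); np.save(f"pics/{n}P.npy",P)
    for (u,v) in ([(267,145),(265,160),(313,235),(271,200),(250,185),(369,240),(405,270)] if n=="scene" else [(175,153),(195,185),(312,198),(255,205),(160,165),(340,158),(378,155)]): print(n,u,v,np.round(P[v,u],0))
E
```

```text
scene 267 145 [561. 349.  87.]
scene 265 160 [505. 276. 110.]
scene 313 235 [452.  24. 101.]
scene 271 200 [496. 241.   3.]
scene 250 185 [479. 314.  12.]
scene 369 240 [560. -40.  70.]
scene 405 270 [ 599. -125.   21.]
top 175 153 [556. 342. 124.]
top 195 185 [504. 307.  34.]
top 312 198 [458.  32.  99.]
top 255 205 [461. 163.   5.]
top 160 165 [539. 383.  84.]
top 340 158 [562. -39.  69.]
top 378 155 [ 586. -141.   18.]
```

View pics/topz.png

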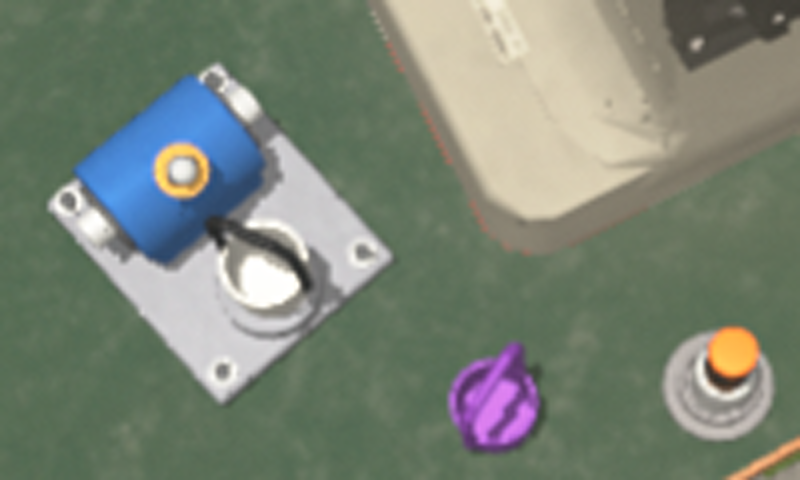

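View pics/scenez.png

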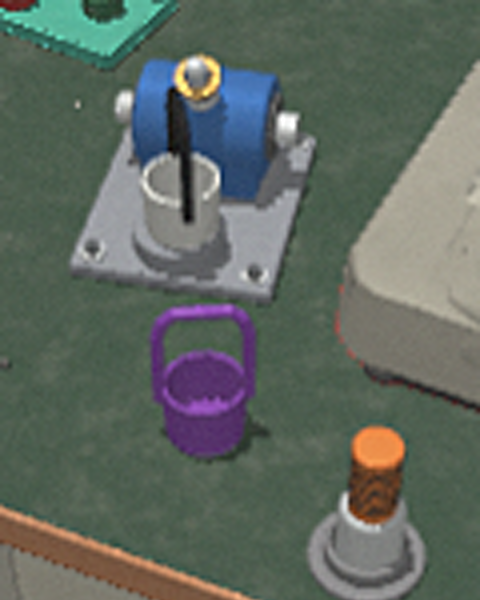

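```bash
python3 - <<'E'
from h import *
ct=camera_params("top");cs=camera_params("scene")
A=np.array([(48,205),(392,258),(222,403),(218,64)])/4+[130,110]
B=np.array([(72,272),(270,298),(316,140)])/4+[220,120]
print("plate top cam near/left, right, bottom, top:\n",onz(ct,A,12).round(1)); print("scene bl,br,tr\n",onz(cs,B,12).round(1))
# handle black
for n,box in(("scene",(255,135,280,185)),("top",(178,160,212,190))):
    im=cv2.imread(f"pics/{n}0.png");P=np.load(f"pics/{n}P.npy")
    x0,y0,x1,y1=box
    m=np.zeros(im.shape[:2],bool);m[y0:y1,x0:x1]=True
    m&=(im.max(2)<75)&(P[...,2]>35)&(P[...,2]<150)
    q=P[m];print(n,len(q));o=np.argsort(q[:,2]);print(q[o][::max(1,len(q)//25)].round(0).tolist())
# tip of nipple
t=np.array([(185,170)])/4+[130,110]; s=np.array([(197,72)])/4+[220,120]
print("tip",tri([ray(ct,t),ray(cs,s)]))
# coupler top
t=np.array([(733,352)])/4+[130,110]; s=np.array([(379,448)])/4+[220,120]
print("coupler top",tri([ray(ct,t),ray(cs,s)]))
t=np.array([(718,383)])/4+[130,110]; s=np.array([(367,560)])/4+[220,120]
print("cup foot", onz(ct,t,6),onz(cs,s,6))
for n,c in(("scene",(290,215,330,272)),("top",(295,185,325,222))):
    im=cv2.imread(f"pics/{n}0.png").astype(int);P=np.load(f"pics/{n}P.npy")
    x0,y0,x1,y1=c;m=np.zeros(im.shape[:2],bool);m[y0:y1,x0:x1]=True
    m&=(im[...,2]-im[...,0]>90)&(P[...,2]>95);q=P[m];print(n,"orange top",len(q),q.mean(0).round(1),q.min(0).round(1),q.max(0).round(1))
E
```

```text
plate top cam near/left, right, bottom, top:
 [[569.3 442.6  12. ]
 [535.9 229.6  12. ]
 [445.  331.1  12. ]
 [661.1 340.6  12. ]]
scene bl,br,tr
 [[446.1 322.9  12. ]
 [538.2 224.7  12. ]
 [664.9 337.2  12. ]]
scene 120
[[509.0, 281.0, 55.0], [509.0, 275.0, 67.0], [505.0, 274.0, 72.0], [533.0, 323.0, 76.0], [529.0, 322.0, 78.0], [507.0, 280.0, 81.0], [533.0, 323.0, 83.0], [528.0, 324.0, 85.0], [528.0, 325.0, 88.0], [532.0, 321.0, 91.0], [509.0, 274.0, 93.0], [506.0, 278.0, 96.0], [506.0, 279.0, 98.0], [508.0, 273.0, 102.0], [528.0, 324.0, 105.0], [529.0, 325.0, 106.0], [505.0, 276.0, 110.0], [509.0, 274.0, 113.0], [510.0, 274.0, 116.0], [528.0, 323.0, 118.0], [510.0, 274.0, 122.0], [513.0, 278.0, 125.0], [510.0, 283.0, 129.0], [510.0, 287.0, 130.0], [524.0, 316.0, 131.0], [517.0, 293.0, 132.0], [527.0, 311.0, 132.0], [519.0, 296.0, 133.0], [514.0, 284.0, 133.0], [521.0, 307.0, 134.0]]
top 80
[[555.0, 339.0, 37.0], [525.0, 324.0, 83.0], [503.0, 275.0, 87.0], [502.0, 273.0, 98.0], [504.0, 273.0, 101.0], [526.0, 323.0, 104.0], [525.0, 327.0, 110.0], [503.0, 276.0, 115.0], [525.0, 326.0
[... 230 characters left out ...]
, 132.0], [518.0, 301.0, 133.0], [525.0, 317.0, 133.0], [525.0, 319.0, 134.0], [525.0, 312.0, 134.0], [523.0, 308.0, 134.0], [513.0, 298.0, 135.0], [522.0, 310.0, 135.0], [522.0, 316.0, 136.0]]
tip (array([561.03638304, 339.81694276, 115.5547573 ]), [np.float64(1.4183318272364163), np.float64(1.4183318272362626)])
coupler top (array([459.05423646,  28.38071382, 101.14193464]), [np.float64(1.4956898697065628), np.float64(1.4956898697067678)])
cup foot [[459.24379103  29.86962148   6.        ]] [[458.1355387   25.94350269   6.        ]]
scene orange top 112 [460.   29.3 101.1] [447.6  16.1  96.5] [473.6  44.  104.5]
top orange top 114 [457.7  29.2 101.2] [444.   15.8  95.1] [470.1  43.1 107.1]
```

```bash
python3 - <<'E'
from h import *
ct=camera_params("top");cs=camera_params("scene")
c,s=np.cos(np.radians(42)),np.sin(np.radians(42)); R=np.array([[c,-s],[s,c]]); o=np.array([564,346])
it=cv2.imread("pics/top0.png");isc=cv2.imread("pics/scene0.png")
Ps=np.vstack([np.load("pics/topP.npy").reshape(-1,3),np.load("pics/sceneP.npy").reshape(-1,3)])
for bx,by in((-30,115),(-60,115),(-60,125),(-90,115),(-45,120)):
    w=R@[bx,by]+o
    d=np.linalg.norm(Ps[:,:2]-w,axis=1); r=[(lo,round(float(np.nanmax(Ps[(d>=lo)&(d<lo+10),2])),0)) for lo in range(0,80,10)]
    print((bx,by),w.round(0),r)
    a=np.linspace(0,2*np.pi,24);X=np.c_[w[0]+26*np.cos(a),w[1]+26*np.sin(a),0*a]
    for im,cp in((it,ct),(isc,cs)): cv2.polylines(im,[proj(cp,X).round().astype(int)],True,(0,255,255) if by>115 else (0,0,255),1)
cv2.imwrite("pics/place.png",np.vstack([cv2.resize(it[120:290,30:260],None,fx=2,fy=2),cv2.resize(isc[100:220,130:360],None,fx=2,fy=2)]))
E
```

```text
(-30, 115) [465. 411.] [(0, 5.0), (10, 6.0), (20, 6.0), (30, 7.0), (40, 14.0), (50, 18.0), (60, 66.0), (70, 85.0)]
(-60, 115) [442. 391.] [(0, 4.0), (10, 6.0), (20, 5.0), (30, 8.0), (40, 16.0), (50, 21.0), (60, 23.0), (70, 20.0)]
(-60, 125) [436. 399.] [(0, 4.0), (10, 5.0), (20, 8.0), (30, 7.0), (40, 8.0), (50, 16.0), (60, 21.0), (70, 23.0)]
(-90, 115) [420. 371.] [(0, 3.0), (10, 7.0), (20, 8.0), (30, 6.0), (40, 16.0), (50, 22.0), (60, 23.0), (70, 17.0)]
(-45, 120) [450. 405.] [(0, 5.0), (10, 5.0), (20, 6.0), (30, 8.0), (40, 7.0), (50, 17.0), (60, 21.0), (70, 23.0)]
```

View pics/place.png

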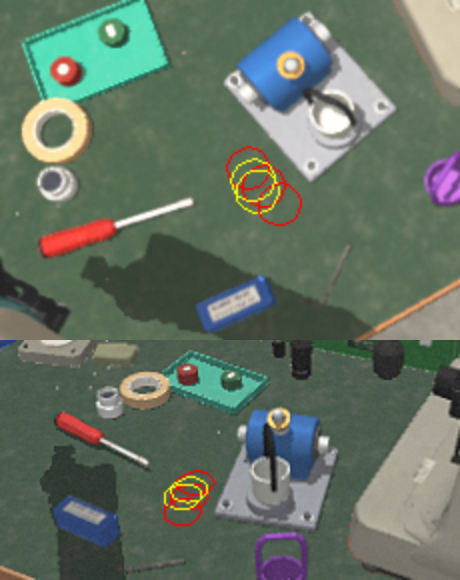

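```bash
cat >> h.py <<'E'
from scipy.spatial.transform import Rotation as Ro
def go(xyz,yaw,cmd=None):
    "tool-axis shift & turn from current measured pose to TCP xyz with tool-x yaw deg"
    s=read_state();p=np.array(s["eef_pos"]);R=Ro.from_euler("xyz",s["tool_rot"]).as_matrix()
    y0=np.degrees(np.arctan2(R[1,0],R[0,0]))
    sh=R.T@(np.array(xyz)-p);print("from",p.round(1),"yaw",round(y0,2),"tilt z",R[:,2].round(4),"shift",sh.round(1),"turn",round((y0-yaw+180)%360-180,2))
E
python3 -c "
from h import *
go((517.5,299.5,400),66)"
python3 -m jog '[-20,-9,0,5,85, -45,-20,0,11,85, -75,-34,1,18,85, -105,-48,1,25,85, -135,-62,2,32,85, -165,-75,2,39,85, -195,-89,2,46,85, -225,-103,3,53,85, -255,-116,3,60,85, -280,-128,3,67,85, -300,-137,4,74,85, -315,-143,4,80,85, -324,-147,4,85,85, -327.8,-149.6,4,87.3,85, -327.8,-149.6,4,87.3,85, -327.8,-149.6,4,87.3,85]'
```

```text
from [291.8 580.6 404. ] yaw 153.31 tilt z [-6.0e-04 -1.2e-03 -1.0e+00] shift [-327.9 -149.8    4.2] turn 87.31
clock: 1.48
eef_pos: [517.5, 299.9, 400.4]
tool_rot: [-3.141, 0.0, 1.153]
force: [-0.9, 0.5, -0.3]
width: 85.1
```

```bash
python3 - <<'E'
from h import *
import pickle
cp=camera_params("wrist");im,d=get_image("wrist");cv2.imwrite("pics/w1.png",im);pickle.dump((cp,d),open("pics/w1.pkl","wb"));np.save("pics/w1P.npy",cloud(cp,d))
print(read_state()["qpos"])
E
```

```text
[-0.85632577  0.59547854  0.45724806  1.68164773 -0.31279377  0.93824977
 -0.69715287]
```

View pics/w1.png

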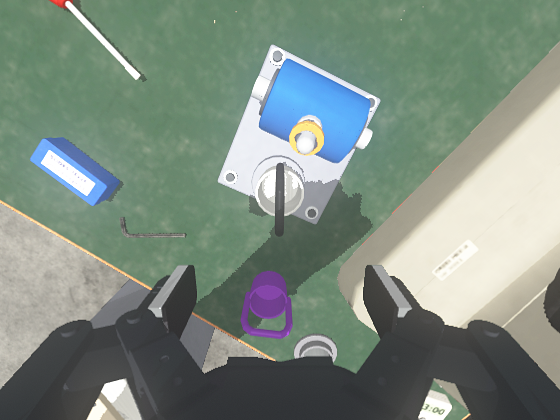

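```bash
cat > m1.py <<'E'
from h import *
import pickle
cp,d=pickle.load(open("pics/w1.pkl","rb"));P=np.load("pics/w1P.npy");im=cv2.imread("pics/w1.png")
m=np.zeros(d.shape,bool);m[150:245,268:292]=1
m&=(im.max(2)<80)&(P[...,2]>60)
q=P[m];print(len(q));
t=q[q[:,2]>124];print("handle top n",len(t),t.mean(0).round(1),"z",np.percentile(t[:,2],[5,50,95]).round(1))
mu=t[:,:2].mean(0);u,s,vt=np.linalg.svd(t[:,:2]-mu);v=vt[0];print("dir deg",np.degrees(np.arctan2(v[1],v[0])),"extent",((t[:,:2]-mu)@v).min(),((t[:,:2]-mu)@v).max())
vu=np.argwhere(m);print("px rows",vu[:,0].min(),vu[:,0].max())
for r in range(vu[:,0].min(),vu[:,0].max()+1,8):
    cc=vu[vu[:,0]==r][:,1];print(r,cc.min(),cc.max(),P[r,int(cc.mean())].round(1))
# pot rim: bright pixels z~72
b=np.zeros(d.shape,bool);b[150:225,245:310]=1;b&=(P[...,2]>66)&(P[...,2]<80)&(im.min(2)>120)
x=P[b][:,:2]
(cx,cy),r=cv2.minEnclosingCircle(x.astype(np.float32));print("rim",cx,cy,r,len(x))
# top bar compare with other cams : project
X=np.r_[mu,130]
for n in("scene","top"): print(n,proj(camera_params(n),X))
# block top-cylinder / plate
for uv in((275,45),(378,103),(318,222),(218,183)): print(uv,onz(cp,[uv],12).round(1),P[uv[1]+4,uv[0]].round(1))
# sleeve & tip
print("tip",P[140,306].round(1),onz(cp,[(306,138)],125).round(1))
E
python3 m1.py; python3 - <<'E'
import cv2
im=cv2.imread("pics/w1.png")[30:250,200:400];cv2.imwrite("pics/w1z.png",cv2.resize(im,None,fx=2.7,fy=2.7,interpolation=cv2.INTER_CUBIC))
E
```

```text
170
handle top n 170 [511.9 290.8 132.7] z [128.4 133.3 134.9]
dir deg -115.95957366347875 extent -13.400016271140323 12.214090063546744
px rows 211 236
211 283 283 [520.4 301.5 133.1]
219 275 283 [513.7 297.  134.1]
227 275 283 [511.5 290.  134.3]
235 276 281 [506.8 281.7 129.1]
rim 517.8959350585938 303.2884521484375 25.903017044067383 426
scene [[263.73414503 149.85497838]]
top [[196.65395412 171.197133  ]]
(275, 45) [[575. 444.  12.]] [573.2 440.   14.3]
(378, 103) [[659.3 341.5  12. ]] [6.616e+02 3.362e+02 1.000e-01]
(318, 222) [[542.1 234.   12. ]] [539.9 224.7   1.6]
(218, 183) [[446.8 333.   12. ]] [441.5 327.3   2. ]
tip [561.2 347.4 125.5] [[561.8 348.9 125. ]]
```

View pics/w1z.png

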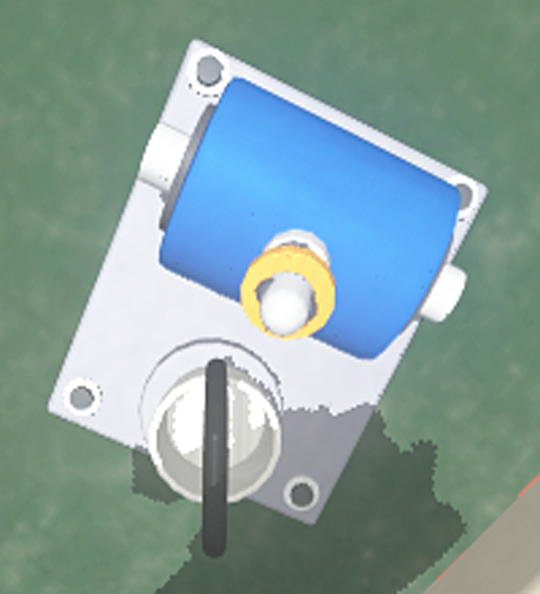

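```bash
python3 - <<'E'
from h import *
P=np.load("pics/w1P.npy")
m=np.zeros(P.shape[:2],bool);m[150:245,262:294]=1
m&=(P[...,2]>126)&(P[...,2]<140)
t=P[m];mu=t[:,:2].mean(0);v=np.linalg.svd(t[:,:2]-mu)[2][0];e=(t[:,:2]-mu)@v
print(len(t),mu,np.median(t[:,2]),np.percentile(t[:,2],90),np.degrees(np.arctan2(v[1],v[0])),e.min(),e.max(), "mid",mu+v*(e.min()+e.max())/2)
w=(t[:,:2]-mu)@[-v[1],v[0]];print("w",w.min(),w.max())
# cross-view check of bar centre
c=np.r_[mu+v*(e.min()+e.max())/2,130]
it=cv2.imread("pics/top0.png");isc=cv2.imread("pics/scene0.png")
L=np.array([c-[16*v[0],16*v[1],0],c+[16*v[0],16*v[1],0]])
for im,n in((it,"top"),(isc,"scene")):
    p=proj(camera_params(n),L);print(n,p.round(1))
E
```

```text
521 [518.83012324 305.87627956] 133.31294991836276 134.66358275579626 -114.87540034368452 -23.368569871406304 28.847268062125547 mid [517.67782607 303.3910744 ]
w -3.9275989470115604 4.031337347983901
top [[184.7 165.7]
 [197.5 171.6]]
scene [[261.8 142.7]
 [263.9 150.4]]
```

```bash
python3 -c "
from h import *
go((517.7,302.3,284),65.2)"

```

```text
from [517.2 300.4 400.4] yaw 66.12 tilt z [-8.e-04  2.e-04 -1.e+00] shift [  1.9  -0.2 116.4] turn 0.92
```

```bash
python3 -m jog '[0.5,0,10,0.9,50, 1,-0.5,30,0.9,50, 2,-0.5,52,0.9,50, 2.2,-0.5,74,0.9,50, 2.2,-0.5,92,0.9,50, 2.2,-0.5,104,0.9,50, 2.2,-0.5,112,0.9,50, 2.2,-0.5,116,0.9,50, 2.2,-0.5,116,0.9,50]'
python3 - <<'E'
from h import *
im,d=get_image("wrist");cv2.imwrite("pics/w2.png",im)
E
```

```text
clock: 2.28
eef_pos: [517.9, 302.2, 284.1]
tool_rot: [-3.141, 0.001, 1.137]
force: [-0.3, -0.3, -0.0]
width: 50.2
```

View pics/w2.png

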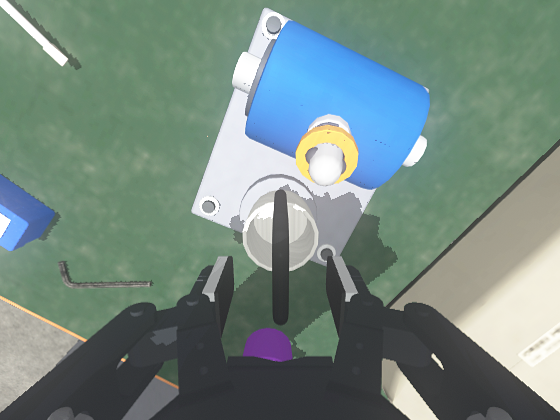

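```bash
python3 -m jog '[0,0,0,0,20, 0,0,0,0,0, 0,0,0,0,0, 0,0,0,0,0, 0,0,0,0,0, 0,0,0,0,0, 0,0,0,0,0, 0,0,0,0,0]'
python3 -m jog '[0,0,-3,0,0, 0,0,-10,0,0, 0,0,-20,0,0, 0,0,-30,0,0, 0,0,-36,0,0, 0,0,-40,0,0, 0,0,-40,0,0]'
python3 - <<'E'
from h import *
im,d=get_image("wrist");cv2.imwrite("pics/w3.png",im)
E
```

```text
clock: 3.0
eef_pos: [518.2, 302.2, 285.5]
tool_rot: [3.141, -0.001, 1.137]
force: [-0.8, 0.4, 6.9]
width: 5.8
clock: 3.58
eef_pos: [518.4, 302.2, 326.1]
tool_rot: [3.14, -0.002, 1.136]
force: [0.4, 0.4, -2.9]
width: 5.7
```

View pics/w3.png

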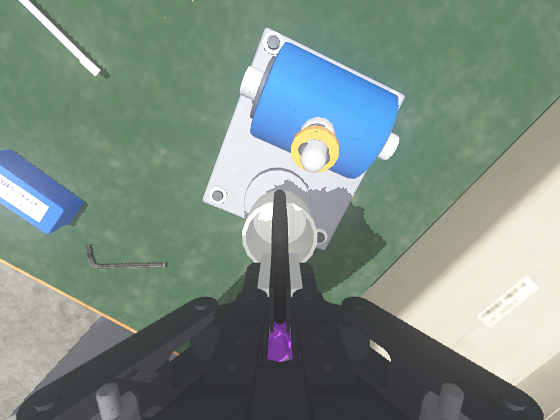

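```bash
python3 -m jog '[0,0,-4,0,0, 0,0,-12,0,0, 0,0,-20,0,0, 1,-2,-26,0,0, 4,-7,-30,0,0, 9,-15,-30,0,0, 15,-26,-30,0,0, 22,-38,-30,0,0, 29,-50,-30,0,0, 36,-62,-30,0,0, 43,-73,-30,0,0, 49,-83,-30,0,0, 54,-92,-30,0,0, 58,-99,-30,0,0, 61,-104,-30,0,0, 63,-106.5,-30,0,0, 63.4,-107,-30,0,0, 63.4,-107,-30,0,0, 63.4,-107,-30,0,0, 63.4,-107,-30,0,0]'
python3 - <<'E'
from h import *
im,d=get_image("wrist");cv2.imwrite("pics/w4.png",im)
im2,d=get_image("scene");cv2.imwrite("pics/s4.png",cv2.resize(im2[80:280,130:400],None,fx=2.5,fy=2.5))
E
```

```text
clock: 5.3
eef_pos: [448.2, 403.9, 354.8]
tool_rot: [3.141, 0.0, 1.135]
force: [-0.1, 0.6, -1.7]
width: 6.3
```

View pics/w4.png

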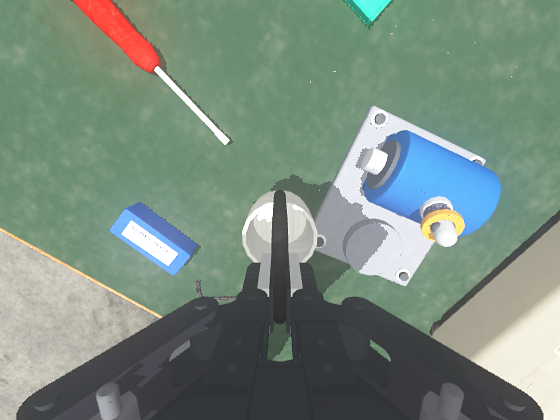

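View pics/s4.png

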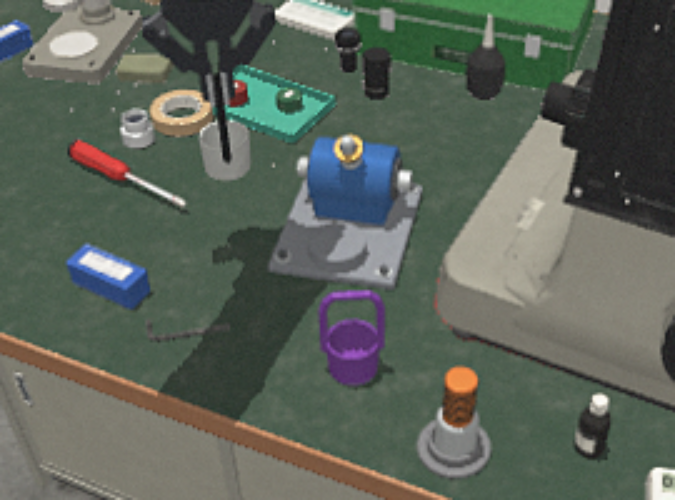

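```bash
python3 -m jog '[0,0,5,0,0, 0,0,15,0,0, 0,0,28,0,0, 0,0,42,0,0, 0,0,56,0,0, 0,0,70,0,0, 0,0,82,0,0, 0,0,90,0,0, 0,0,95,0,0, 0,0,97,0,0, 0,0,97,0,0]'; python3 -c "
from h import *
for i in range(3):
  s=read_state();print(s['force'],s['eef_pos'])"
```

```text
clock: 6.32
eef_pos: [447.7, 404.6, 257.4]
tool_rot: [-3.142, 0.0, 1.136]
force: [0.1, -0.3, -1.3]
width: 5.9
[ 0.14713478 -0.328336   -1.33707067] [447.72249616 404.59495983 257.41264152]
[ 0.14713478 -0.328336   -1.33707067] [447.72249616 404.59495983 257.41264152]
[ 0.14713478 -0.328336   -1.33707067] [447.72249616 404.59495983 257.41264152]
```

```bash
python3 -m jog '[0,0,1,0,0, 0,0,1,0,0]';python3 -m jog '[0,0,1,0,0, 0,0,1,0,0]';python3 -m jog '[0,0,1,0,0, 0,0,1,0,0]';
```

```text
clock: 6.48
eef_pos: [447.9, 404.8, 257.2]
tool_rot: [3.141, -0.001, 1.136]
force: [-0.7, -0.0, -0.7]
width: 5.6
clock: 6.65
eef_pos: [447.7, 404.7, 256.1]
tool_rot: [3.141, -0.001, 1.136]
force: [0.1, 0.1, -1.9]
width: 5.6
clock: 6.82
eef_pos: [447.8, 404.8, 255.6]
tool_rot: [3.142, -0.001, 1.136]
force: [-1.9, -0.6, 4.1]
width: 5.9
```

```bash
python3 -m jog '[0,0,0,0,12, 0,0,0,0,20, 0,0,0,0,36, 0,0,0,0,36, 0,0,0,0,36]'; python3 -m jog '[0,0,-6,0,36, 0,0,-20,0,36, 0,0,-40,0,36, 0,0,-65,0,36, 0,0,-90,0,36, 0,0,-110,0,36, 0,0,-120,0,36, 0,0,-120,0,36]'
python3 - <<'E'
from h import *
im,d=get_image("wrist");cv2.imwrite("pics/w5.png",im)
go((459,29,330),42)
E
```

```text
clock: 7.23
eef_pos: [447.7, 404.6, 254.6]
tool_rot: [3.142, 0.0, 1.136]
force: [0.7, 0.1, -0.4]
width: 35.9
clock: 7.9
eef_pos: [448.3, 404.9, 377.3]
tool_rot: [3.14, -0.005, 1.136]
force: [-0.5, -0.3, -0.1]
width: 35.9
from [447.8 404.8 375.5] yaw 65.12 tilt z [ 0.0013  0.0015 -1.    ] shift [-336.2  168.3   45. ] turn 23.12
```

View pics/w5.png

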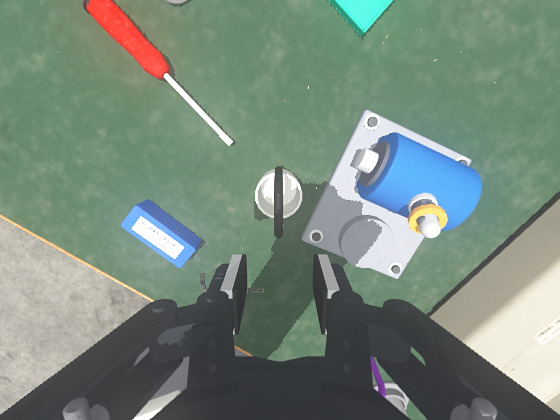

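```bash
python3 - <<'E'
from h import *
import pickle
cp,d=pickle.load(open("pics/w1.pkl","rb"));c5=camera_params("wrist")
pickle.dump((c5,None),open("pics/w5.pkl","wb"))
a=cv2.imread("pics/w1.png")[105:165,280:340];b=cv2.imread("pics/w5.png")[195:255,390:450]
t=cv2.imread("pics/top0.png")[128:178,150:200];s=cv2.imread("pics/scene0.png")[125:175,245:295]
r=lambda x:cv2.resize(x,(380,290 if 0 else 380),interpolation=cv2.INTER_CUBIC)
cv2.imwrite("pics/tips.png",cv2.resize(np.hstack([r(a),r(b)]),(760,380)));cv2.imwrite("pics/tips2.png",np.hstack([r(t),r(s)]))
E
```

```text
(no output)
```

View pics/tips.png

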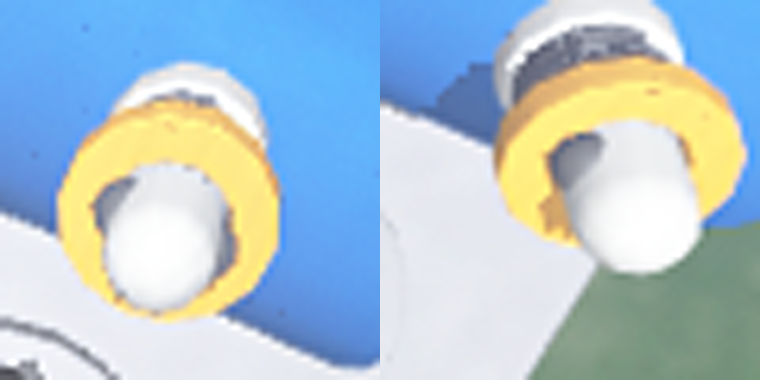

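View pics/tips2.png

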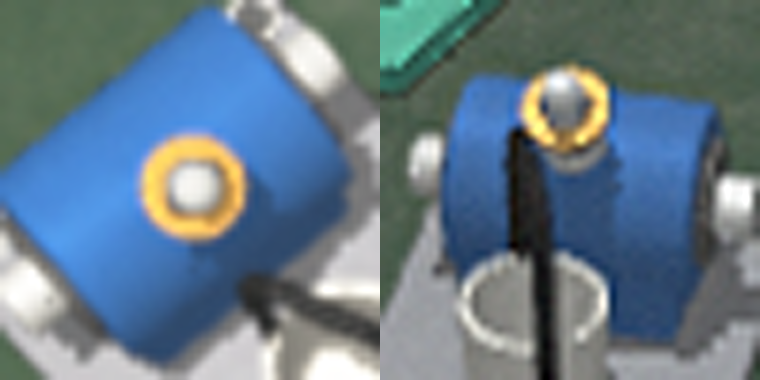

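```bash
python3 - <<'E'
from h import *
import pickle
c1=pickle.load(open("pics/w1.pkl","rb"))[0];c5=pickle.load(open("pics/w5.pkl","rb"))[0];ct=camera_params("top");cs=camera_params("scene")
R=[ray(c1,[(305.6,144.9)]),ray(c5,[(431.05,228.6)]),ray(ct,[(175.9,152.7)]),ray(cs,[(269.3,137.5)])]
for k in([0,1],[0,1,2],[0,1,2,3],[2,3]):
    X,e=tri([R[i] for i in k]);print(k,X.round(1),np.round(e,1))
# plate corners in w5, z=12
print(onz(c5,[(366,111),(304,239),(397,277)],12).round(1))
E
```

```text
[0, 1] [559.4 342.6 116. ] [0.6 0.6]
[0, 1, 2] [559.7 341.8 114.3] [0.9 0.5 0.5]
[0, 1, 2, 3] [560.5 341.5 115.3] [1.4 1.3 1.2 3.2]
[2, 3] [560.7 340.1 116.9] [2. 2.]
[[568.9 444.4  12. ]
 [448.3 335.2  12. ]
 [536.4 235.7  12. ]]
```

```bash
python3 - <<'E'
from h import *
Ps=np.vstack([np.load("pics/topP.npy").reshape(-1,3),np.load("pics/sceneP.npy").reshape(-1,3)])
Ps=Ps[~np.isnan(Ps[:,0])]
for x in range(420,660,40):
    print(x,[(y,int(np.max(Ps[(abs(Ps[:,0]-x)<20)&(abs(Ps[:,1]-y)<20),2],initial=-99))) for y in range(-140,280,40)])
E
```

```text
420 [(-140, -99), (-100, -99), (-60, 1), (-20, 7), (20, 51), (60, 19), (100, 7), (140, 48), (180, 107), (220, 5), (260, 8)]
460 [(-140, -99), (-100, 6), (-60, 6), (-20, 11), (20, 107), (60, 103), (100, 7), (140, 107), (180, 107), (220, 7), (260, 6)]
500 [(-140, 7), (-100, 7), (-60, 6), (-20, 6), (20, 18), (60, 8), (100, 8), (140, 9), (180, 5), (220, 5), (260, 131)]
540 [(-140, 27), (-100, 23), (-60, 71), (-20, 74), (20, 8), (60, 7), (100, 93), (140, 93), (180, 92), (220, 15), (260, 75)]
580 [(-140, 28), (-100, 27), (-60, 70), (-20, 606), (20, 620), (60, 243), (100, 105), (140, 95), (180, 95), (220, 7), (260, 18)]
620 [(-140, 137), (-100, 170), (-60, 287), (-20, 621), (20, 634), (60, 630), (100, 399), (140, 99), (180, 96), (220, 92), (260, 6)]
```

```bash
python3 -c "
from h import *
go((445,20,390),42.2)"

```

```text
from [447.8 404.8 375.5] yaw 65.12 tilt z [ 0.0013  0.0015 -1.    ] shift [-350.2  159.4  -15.1] turn 22.92
```

```bash
python3 -m jog '[-10,5,-2,1,60, -30,14,-5,3,60, -56,27,-8,5,60, -84,40,-11,7,60, -113,54,-13,9,60, -142,68,-15,11,60, -171,81,-15,13,60, -200,95,-15,15,60, -229,109,-15,17,60, -258,123,-15,19,60, -284,135,-15,20,60, -306,146,-15,21,60, -324,154,-15,22,60, -336,160,-15,22.9,60, -342,163,-15,22.9,60, -342.8,163.5,-15,22.9,60, -342.8,163.5,-15,22.9,60]'
python3 - <<'E'
from h import *
import pickle
cp=camera_params("wrist");im,d=get_image("wrist");cv2.imwrite("pics/w6.png",im);pickle.dump((cp,d),open("pics/w6.pkl","wb"));np.save("pics/w6P.npy",cloud(cp,d))
print(read_state()["qpos"])
E
```

```text
clock: 9.37
eef_pos: [451.3, 24.9, 389.1]
tool_rot: [-3.14, 0.001, 0.736]
force: [0.3, 0.1, -0.4]
width: 60.1
[-0.55009224  0.42961092  0.60122145  2.07451952 -0.35749341  0.73961739
 -0.55614965]
```

View pics/w6.png

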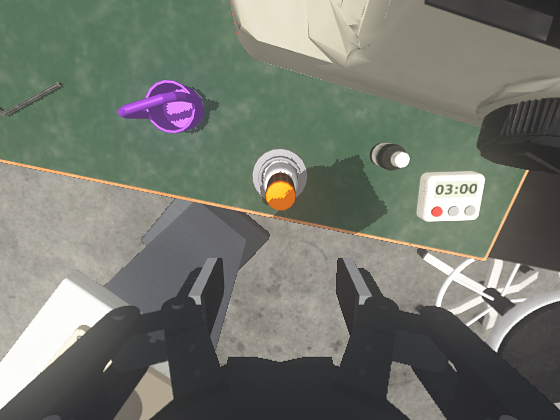

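```bash
python3 - <<'E'
from h import *
import pickle
cp,d=pickle.load(open("pics/w6.pkl","rb"));P=np.load("pics/w6P.npy");im=cv2.imread("pics/w6.png").astype(int)
m=np.zeros(d.shape,bool);m[165:220,255:305]=1
t=m&(P[...,2]>97)&(P[...,2]<110)&(im[...,2]-im[...,0]>80);q=P[t]
(cx,cy),r=cv2.minEnclosingCircle(q[:,:2].astype(np.float32));print("top",cx,cy,r,np.median(q[:,2]),q.mean(0))
vu=np.argwhere(t);c=vu.mean(0)[::-1];print("px",c)
ct=camera_params("top");cs=camera_params("scene")
for n,img,box in(("top","top0",(295,185,325,222)),("scene","scene0",(290,215,330,272))):
    i2=cv2.imread(f"pics/{img}.png").astype(int);P2=np.load(f"pics/{n}P.npy");x0,y0,x1,y1=box
    mm=np.zeros(P2.shape[:2],bool);mm[y0:y1,x0:x1]=1;mm&=(P2[...,2]>98)&(i2[...,2]-i2[...,0]>80)
    c2=np.argwhere(mm).mean(0)[::-1];X,e=tri([ray(cp,[c]),ray(camera_params(n),[c2])]);print(n,c2,X.round(1),np.round(e,1))
m=np.zeros(d.shape,bool);m[140:225,240:320]=1
f=m&(P[...,2]>3.5)&(P[...,2]<9);(cx,cy),r=cv2.minEnclosingCircle(P[f][:,:2].astype(np.float32));print("foot",cx,cy,r,f.sum())
f=m&(P[...,2]>14)&(P[...,2]<22);(cx,cy),r=cv2.minEnclosingCircle(P[f][:,:2].astype(np.float32));print("rim",cx,cy,r,f.sum())
go((458,29.5,330),42.2)
E
```

```text
top 458.6820983886719 31.811452865600586 13.681770324707031 101.44429529664956 [459.14483115  32.15167293 101.34760441]
px [280.2371134  195.33726068]
top [313.21100917 198.09174312] [458.4  30.   95.8] [1.3 1.3]
scene [314.24528302 231.5       ] [460.   31.  100.4] [1.4 1.4]
foot 443.0401916503906 32.490299224853516 48.76325607299805 889
rim 458.5498962402344 32.683197021484375 25.222776412963867 308
from [451.4  25.5 389.2] yaw 42.26 tilt z [-1.3e-03  3.0e-04 -1.0e+00] shift [ 7.6  1.5 59.2] turn 0.06
```

```bash
python3 -m jog '[2,0,6,0,60, 5,0,20,0,60, 8,0,42,0,60, 9.3,0,66,0,60, 9.3,0,90,0,60, 9.3,0,112,0,60, 9.3,0,130,0,60, 9.3,0,144,0,60, 9.3,0,153,0,60, 9.3,0,158,0,60, 9.3,0,158,0,60]'
python3 - <<'E'
from h import *
im,d=get_image("wrist");cv2.imwrite("pics/w7.png",im)
E
```

```text
clock: 10.33
eef_pos: [458.4, 31.5, 230.8]
tool_rot: [-3.14, 0.001, 0.737]
force: [0.5, 1.0, -0.8]
width: 59.8
```

View pics/w7.png

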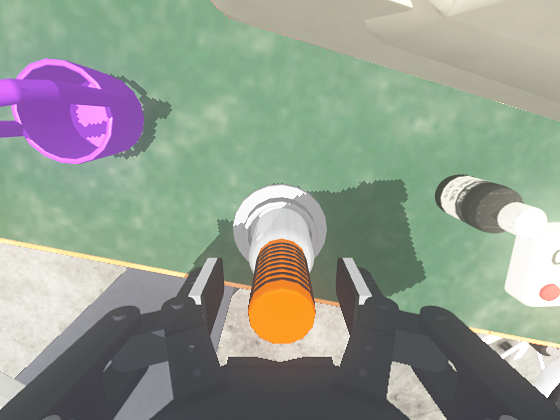

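```bash
python3 -m jog '[0,0,0,0,40, 0,0,0,0,25, 0,0,0,0,15, 0,0,0,0,10, 0,0,0,0,10, 0,0,0,0,10, 0,0,0,0,10]'
python3 -m jog '[0,0,-2,0,10, 0,0,-4,0,10, 0,0,-6,0,10, 0,0,-6,0,10, 0,0,-6,0,10]'
python3 - <<'E'
from h import *
import pickle
cp=camera_params("wrist");im,d=get_image("wrist");cv2.imwrite("pics/w8.png",im);P=cloud(cp,d)
m=np.zeros(d.shape,bool);m[220:370,230:330]=1
im=im.astype(int);t=m&(im[...,2]-im[...,0]>80)&(P[...,2]>100);q=P[t];print(len(q),q.mean(0).round(1),np.percentile(q[:,2],[50,95]))
E
```

```text
clock: 10.97
eef_pos: [458.9, 31.2, 232.5]
tool_rot: [3.141, -0.002, 0.737]
force: [-0.8, 0.5, 6.4]
width: 26.4
clock: 11.38
eef_pos: [458.6, 31.2, 237.8]
tool_rot: [3.141, -0.0, 0.737]
force: [0.3, 0.6, -2.0]
width: 26.9
3326 [459.8  33.1 106.1] [106.44872937 107.40872853]
```

View pics/w8.png

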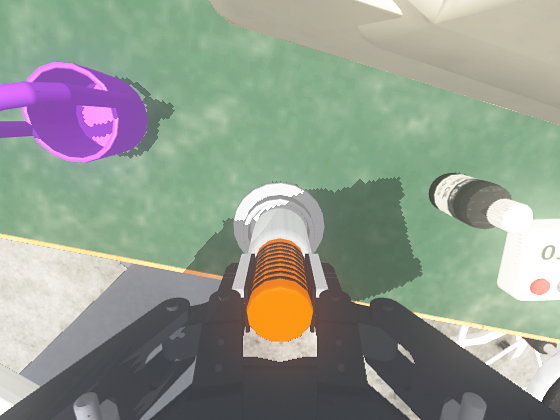

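```bash
python3 -m jog '[-1.5,0,0,0,10, -3,0,0,0,10, -4.5,0,0,0,10, -6,0,0,0,10, -7.5,0,0,0,10, -9,0,0,0,10]'
python3 - <<'E'
from h import *
s=read_state();R=Ro.from_euler("xyz",s["tool_rot"]).as_matrix();print("F tool",(R.T@s["force"]).round(1),"tq",(R.T@s["torque"]).round(2))
im,d=get_image("wrist");cv2.imwrite("pics/w9.png",im)
E
```

```text
clock: 11.93
eef_pos: [454.0, 27.1, 238.3]
tool_rot: [3.14, -0.006, 0.739]
force: [4.2, 7.4, 2.5]
width: 26.6
F tool [ 8.1 -2.7 -2.5] tq [ 0.65  2.27 -0.04]
```

View pics/w9.png

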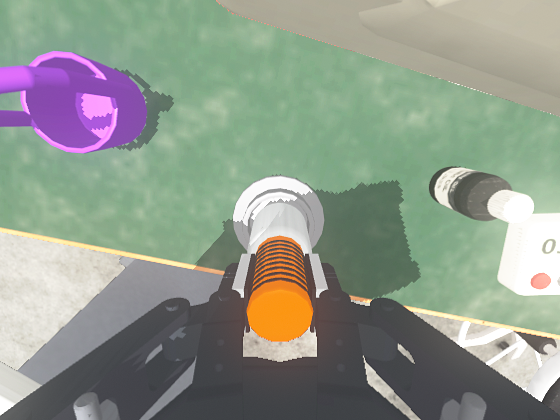

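```bash
python3 -m jog '[-2,0,0,0,10, -4,0,0,0,10, -6,0,0,0,10, -8,0,0,0,10, -10,0,0,0,10, -10,0,0,0,10]'
python3 - <<'E'
from h import *
s=read_state();R=Ro.from_euler("xyz",s["tool_rot"]).as_matrix();print("F tool",(R.T@s["force"]).round(1),"tq",(R.T@s["torque"]).round(2))
im,d=get_image("wrist");cv2.imwrite("pics/w10.png",im)
E
```

```text
clock: 12.48
eef_pos: [446.3, 19.9, 238.4]
tool_rot: [3.141, -0.005, 0.739]
force: [3.7, 6.5, 2.8]
width: 26.5
F tool [ 7.1 -2.3 -2.7] tq [0.56 1.95 0.01]
```

View pics/w10.png

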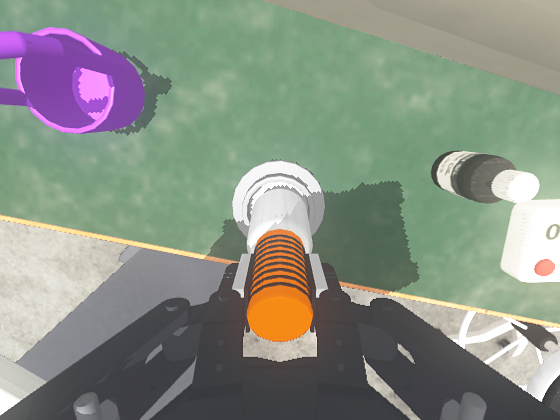

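```bash
python3 -m jog '[-2,0,0,0,10, -4,0,0,0,10, -6,0,0,0,10, -8,0,0,0,10, -10,0,0,0,10, -12,0,0,0,10, -13,0,0,0,10, -13,0,0,0,10]'
cat > tilt.py <<'E'
from h import *
import sys,pickle
from scipy.optimize import least_squares
tag=sys.argv[1];z0=float(sys.argv[2]) if len(sys.argv)>2 else 0
s=read_state();R=Ro.from_euler("xyz",s["tool_rot"]).as_matrix();print("F tool",(R.T@s["force"]).round(1),"tq",(R.T@s["torque"]).round(2))
p=np.array(s["eef_pos"]);cp=camera_params("wrist");im,d=get_image("wrist");cv2.imwrite(f"pics/{tag}.png",im);P=cloud(cp,d);pickle.dump((cp,d,p,R),open(f"pics/{tag}.pkl","wb"))
Q=(P-p)@R  # tool frame
g=im.astype(int)
m=np.zeros(d.shape,bool);m[130:370,235:325]=1
m&=(abs(Q[...,1])<13.0)&(Q[...,2]>110)&(Q[...,2]<235)&(abs(Q[...,0])<75)
org=m&(g[...,2]-g[...,0]>70)
q=Q[org];
# fit cylinder r=14 (axis in tool xz plane, through (x0,y0) at z=155 ) to side points, drop the end face
def res(v,q):
    th,x0,y0,ty=v;a=np.array([np.sin(th),ty,np.cos(th)]);a/=np.linalg.norm(a);w=q-np.array([x0,y0,155]);w=w-np.outer(w@a,a);return np.linalg.norm(w,axis=1)-14
v=np.array([0.2,0,0,0])
for k in range(6):
    a=np.array([np.sin(v[0]),v[3],np.cos(v[0])]);a/=np.linalg.norm(a)
    ax=(q-np.array([v[1],v[2],155]))@a
    sel=(ax>-21)&(ax<25)
    f=least_squares(res,v,args=(q[sel],),loss="soft_l1",f_scale=1);v=f.x
print("n",len(q),sel.sum(),"tilt deg",np.degrees(v[0]).round(2),"x0,y0 at z155",v[1:3].round(2),"side tilt",np.degrees(np.arctan(v[3])).round(2),"rms",np.sqrt(np.mean(res(v,q[sel])**2)).round(2))
a=np.array([np.sin(v[0]),v[3],np.cos(v[0])]);a/=np.linalg.norm(a)
ax=(q-np.array([v[1],v[2],155]))@a;print("axial of grip end (tool dir, near neg)",np.percentile(ax,[1,5,50,95,99]).round(1))
E
python3 tilt.py w11
```

```text
clock: 13.2
eef_pos: [436.9, 11.3, 238.2]
tool_rot: [3.14, -0.005, 0.739]
force: [4.6, 6.6, -0.5]
width: 26.7
F tool [ 7.9 -1.7  0.6] tq [ 0.48  2.17 -0.06]
n 4739 2475 tilt deg 20.36 x0,y0 at z155 [ 3.72 -0.71] side tilt -0.14 rms 0.41
axial of grip end (tool dir, near neg) [-25.6 -25.3 -20.   21.1  24.4]
```

View pics/w11.png

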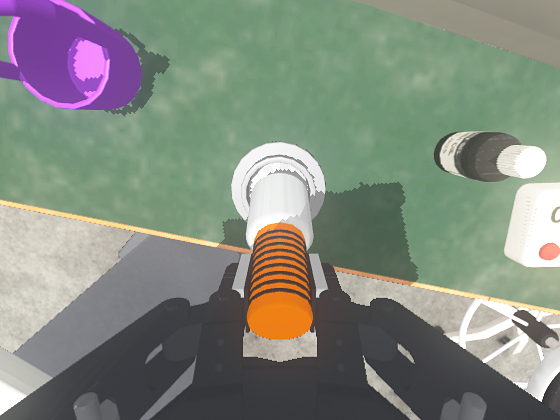

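```bash
cat > face.py <<'E'
from h import *
import sys,pickle
tag=sys.argv[1]
cp,d,p,R=pickle.load(open(f"pics/{tag}.pkl","rb"));im=cv2.imread(f"pics/{tag}.png").astype(int)
Q=(cloud(cp,d)-p)@R
m=np.zeros(d.shape,bool);m[275:345,245:318]=1
m&=(abs(Q[...,1])<13.0)&(abs(Q[...,2]-130)<10)&(im[...,2]-im[...,0]>70)
q=Q[m]
for k in range(8):
    A=np.c_[q[:,0],q[:,1],np.ones(len(q))];c,_,_,_=np.linalg.lstsq(A,q[:,2],rcond=None);r=q[:,2]-A@c;q=q[abs(r)<max(0.8,1.5*r.std())]
n=np.array([-c[0],-c[1],1]);n/=np.linalg.norm(n)
print("face n",len(q),"normal",n.round(3),"tilt",np.degrees(np.arctan2(n[0],n[2])).round(2),"side",np.degrees(np.arctan2(n[1],n[2])).round(2),"centre",((q.max(0)+q.min(0))/2).round(1),q.mean(0).round(1))
# silhouette angle of left/right edges irrelevant; socket fit
from scipy.optimize import least_squares
m=np.zeros(d.shape,bool);m[150:250,225:335]=1
m&=(abs(Q[...,1])<18)&(Q[...,2]>172)&(Q[...,2]<222)&(abs(Q[...,0])<60)&(im.max(2)-im.min(2)<40)
q=Q[m]
def res(v,q):
    a=np.array([np.sin(v[0]),v[3],np.cos(v[0])]);a/=np.linalg.norm(a);w=q-np.array([v[1],v[2],190]);w=w-np.outer(w@a,a);return np.linalg.norm(w,axis=1)-19
v=np.array([.4,15,0,0])
for k in range(8):
    f=least_squares(res,v,args=(q,),loss="soft_l1",f_scale=.7);v=f.x;rr=res(v,q);q=q[abs(rr)<2.5]
print("socket n",len(q),"tilt",np.degrees(v[0]).round(2),"x,y at z190",v[1:3].round(1),"side",np.degrees(v[3]).round(1),"rms",np.sqrt((res(v,q)**2).mean()).round(2),"z rng",q[:,2].min().round(0),q[:,2].max().round(0))
E
python3 face.py w11
```

```text
face n 1607 normal [ 0.328 -0.001  0.945] tilt 19.15 side -0.07 centre [ -3.3  -0.2 131.6] [ -3.3  -0.5 131.1]
socket n 2981 tilt 22.68 x,y at z190 [16.5 -0.9] side 0.7 rms 0.82 z rng 172.0 222.0
```

```bash
python3 - <<'E'
from h import *
import pickle
from scipy.optimize import least_squares
cp,d=pickle.load(open("pics/w6.pkl","rb"));im=cv2.imread("pics/w6.png").astype(int);P=cloud(cp,d)
t=np.radians(42.2);R=np.array([[np.cos(t),np.sin(t),0],[np.sin(t),-np.cos(t),0],[0,0,-1.]])
Q=(P-[458.7,31.8,0])@R
m=np.zeros(d.shape,bool);m[150:225,250:310]=1
o=m&(im[...,2]-im[...,0]>60);f=Q[o&(P[...,2]>97)]
A=np.c_[f[:,:2],np.ones(len(f))];c=np.linalg.lstsq(A,f[:,2],rcond=None)[0];print("face slope deg",np.degrees(np.arctan(c[:2])),len(f))
for lo,hi,r in((55,97,14),(24,50,19)):
    q=Q[m&(abs(Q[...,1])<r)&(P[...,2]>lo)&(P[...,2]<hi)&(abs(Q[...,0])<40)]
    def res(v,q):
        a=np.array([np.sin(v[0]),v[3],np.cos(v[0])]);a/=np.linalg.norm(a);w=q-np.array([v[1],v[2],-(lo+hi)/2]);w=w-np.outer(w@a,a);return np.linalg.norm(w,axis=1)-r
    v=np.zeros(4)
    for k in range(5): v=least_squares(res,v,args=(q,),loss="soft_l1",f_scale=.7).x
    print(lo,len(q),np.degrees(v[[0,3]]).round(1),v[1:3].round(1))
ct=camera_params("wrist")
E
```

```text
face slope deg [1.18783425 0.0155195 ] 688
55 215 [0.1 0. ] [-0.4  0.1]
24 184 [1.9 0.3] [-0.8  0.1]
```

```bash
python3 -m jog '[-2,0,0,0,10, -4,0,0,0,10, -6,0,0,0,10, -6.5,0,0,0,10, -6.5,0,0,0,10]'; python3 tilt.py w12; python3 face.py w12
```

```text
clock: 13.67
eef_pos: [432.1, 6.8, 238.2]
tool_rot: [3.14, -0.005, 0.739]
force: [5.3, 6.2, -0.9]
width: 26.7
F tool [ 8.1 -1.1  1. ] tq [ 0.44  2.05 -0.09]
n 4813 2736 tilt deg 24.97 x0,y0 at z155 [ 4.82 -0.7 ] side tilt -0.01 rms 0.44
axial of grip end (tool dir, near neg) [-25.9 -25.6 -16.9  21.1  24. ]
face n 1330 normal [ 0.389 -0.005  0.921] tilt 22.91 side -0.29 centre [ -4.1  -0.2 132. ] [ -4.2  -0.4 131.4]
socket n 3081 tilt 26.47 x,y at z190 [21.1 -0.8] side 0.7 rms 0.7 z rng 172.0 222.0
```

```bash
python3 - <<'E'
from h import *
im,d=get_image("scene");P=cloud(camera_params("scene"),d);cv2.imwrite("pics/s12.png",im);np.save("pics/s12P.npy",P)
cv2.imwrite("pics/s12z.png",cv2.resize(im[180:290,250:400],None,fx=5,fy=5,interpolation=cv2.INTER_CUBIC))
E
```

```text
(no output)
```

View pics/s12z.png

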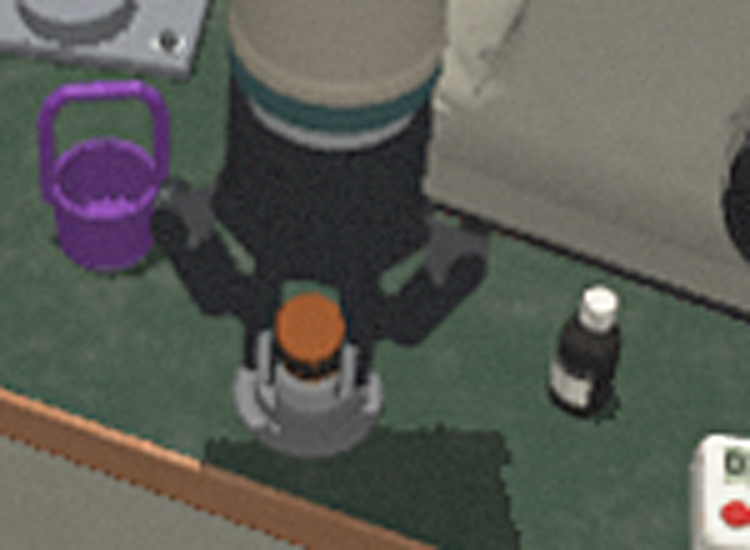

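```bash
python3 -m jog '[1.5,0,0,0,10, 2.5,0,0,0,10, 2.5,0,-5,0,10, 2.5,0,-15,0,10, 2.5,0,-32,0,10, 2.5,0,-52,0,10, 2.5,0,-75,0,10, 2.5,0,-100,0,10, 2.5,0,-122,0,10, 2.5,0,-138,0,10, 2.5,0,-147,0,10, 2.5,0,-150,0,10, 2.5,0,-150,0,10, 2.5,0,-150,0,10]'; python3 tilt.py w13; python3 face.py w13
```

```text
clock: 14.93
eef_pos: [431.3, 6.9, 386.9]
tool_rot: [-3.14, 0.002, 0.737]
force: [-0.8, 0.4, -2.3]
width: 26.4
F tool [-0.3 -0.9  2.3] tq [-0.05 -0.04 -0.08]
n 4515 2423 tilt deg 24.04 x0,y0 at z155 [ 4.65 -0.64] side tilt -0.11 rms 0.43
axial of grip end (tool dir, near neg) [-25.8 -25.6 -19.8  21.2  24.2]
face n 1380 normal [ 0.378 -0.005  0.926] tilt 22.22 side -0.3 centre [ -4.   -0.2 131.7] [ -3.9  -0.4 131.3]
socket n 2866 tilt 24.69 x,y at z190 [20.2 -0.8] side 0.2 rms 0.6 z rng 172.0 213.0
```

View pics/w13.png

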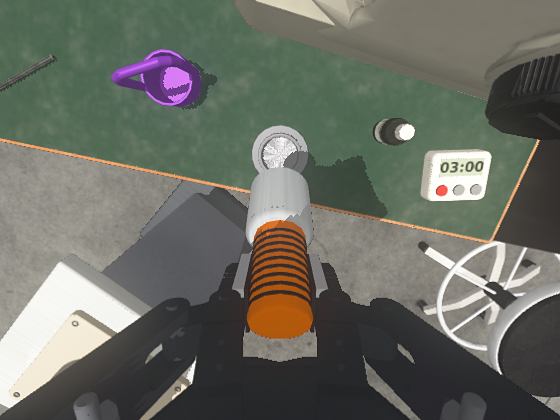

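```bash
cat > joint.py <<'E'
from h import *
import sys,pickle
from scipy.optimize import least_squares
def fit(tag,verbose=True):
    cp,d,p,R=pickle.load(open(f"pics/{tag}.pkl","rb"));im=cv2.imread(f"pics/{tag}.png").astype(int)
    Q=(cloud(cp,d)-p)@R
    m=np.zeros(d.shape,bool);m[130:370,230:330]=1
    m&=(abs(Q[...,1])<18.5)&(Q[...,2]>118)&(Q[...,2]<232)&(abs(Q[...,0])<60)
    o=m&(im[...,2]-im[...,0]>70)&(abs(Q[...,1])<13.5); g=m&(im.max(2)-im.min(2)<40)&(im.max(2)>100)&(Q[...,2]>170)
    qo=Q[o];qg=Q[g]
    v=np.array([.42,4,0,0,25.5])
    def parts(v):
        a=np.array([np.sin(v[0]),v[3],np.cos(v[0])]);a/=np.linalg.norm(a);c=np.array([v[1],v[2],155])
        w=qo-c;ao=w@a;ro=np.linalg.norm(w-np.outer(ao,a),axis=1);w=qg-c;ag=w@a;rg=np.linalg.norm(w-np.outer(ag,a),axis=1);return ao,ro,ag,rg
    for k in range(6):
        ao,ro,ag,rg=parts(v)
        fs=(ao+v[4]<2)&(ro<13);sd=(ao+v[4]>3)&(ao+v[4]<48)&(ro>12);gs=(ag+v[4]>54)&(ag+v[4]<92)&(abs(rg-19)<3)
        def res(v):
            ao,ro,ag,rg=parts(v);return np.r_[(ao+v[4])[fs],(ro-14)[sd],(rg-19)[gs]]
        v=least_squares(res,v,loss="soft_l1",f_scale=.6).x
    a=np.array([np.sin(v[0]),v[3],np.cos(v[0])]);a/=np.linalg.norm(a)
    mouth=np.array([v[1],v[2],155])+a*(95-v[4])
    if verbose: print("n",fs.sum(),sd.sum(),gs.sum(),"tilt",np.degrees(v[0]).round(2),"side",np.degrees(v[3]).round(2),"x0y0",v[1:3].round(2),"s",v[4].round(1),"rms",np.sqrt((res(v)**2).mean()).round(2))
    print("mouth tool",mouth.round(1),"world",(R@mouth+p).round(1),"axis world (to grip)",(-R@a).round(3))
    return v,mouth,a,p,R
if __name__=="__main__": fit(sys.argv[1])
E
for t in w11 w12 w13; do python3 joint.py $t; done
```

```text
n 1648 2526 2094 tilt 20.56 side -0.11 x0y0 [ 3.75 -0.7 ] s 24.9 rms 0.37
mouth tool [ 28.4  -0.8 220.6] world [458.4  31.6  17.8] axis world (to grip) [-0.263 -0.24   0.934]
n 1404 2829 2398 tilt 25.11 side -0.09 x0y0 [ 4.85 -0.69] s 25.3 rms 0.38
mouth tool [ 34.4  -0.8 218.1] world [458.1  31.1  20.3] axis world (to grip) [-0.317 -0.289  0.903]
n 1447 2484 2332 tilt 24.13 side -0.1 x0y0 [ 4.68 -0.63] s 25.3 rms 0.37
mouth tool [ 33.2  -0.8 218.6] world [455.   29.7 168.2] axis world (to grip) [-0.3   -0.276  0.913]
```

```bash
python3 -c "
from h import *
s=read_state();p=np.array(s['eef_pos']);go(p+[91.6,300.6,-2],42.2)"

```

```text
from [431.3   6.9 386.7] yaw 42.2 tilt z [-2.4e-03 -3.0e-04 -1.0e+00] shift [ 269.8 -161.2    1.7] turn -0.0
```

```bash
python3 -m jog '[5,-3,0,0,10, 16,-10,0,0,10, 33,-20,0,0,10, 54,-32,0,0,10, 78,-46,1,0,10, 103,-61,1,0,10, 128,-76,1,0,10, 153,-91,1,0,10, 178,-106,2,0,10, 202,-121,2,0,10, 224,-134,2,0,10, 242,-145,2,0,10, 256,-153,2,0,10, 265,-158,2,0,10, 269,-161,2,0,10, 270,-161,2,0,10, 270,-161,2,0,10]'; python3 tilt.py w14;python3 joint.py w14
```

```text
clock: 16.4
eef_pos: [523.7, 306.8, 385.2]
tool_rot: [3.141, 0.001, 0.736]
force: [-0.2, -0.9, -1.2]
width: 27.0
F tool [-0.8  0.5  1.2] tq [-0.03 -0.04 -0.03]
n 4716 2614 tilt deg 23.92 x0,y0 at z155 [ 4.64 -0.61] side tilt -0.09 rms 0.43
axial of grip end (tool dir, near neg) [-25.8 -25.5 -19.2  21.2  24.3]
n 1464 2669 2330 tilt 24.09 side -0.07 x0y0 [ 4.67 -0.61] s 25.2 rms 0.38
mouth tool [ 33.2  -0.7 218.7] world [547.6 329.3 166.5] axis world (to grip) [-0.301 -0.274  0.913]
```

View pics/w14.png

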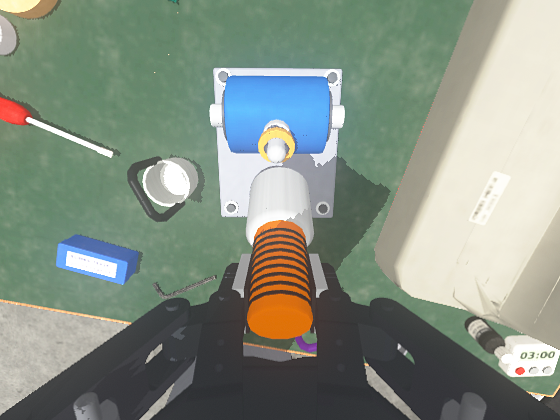

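```bash
python3 - <<'E'
from h import *
import pickle
im=cv2.imread("pics/w14.png");cv2.imwrite("pics/w14z.png",cv2.resize(im[100:180,235:325],None,fx=7,fy=7,interpolation=cv2.INTER_CUBIC))
cp,d,p,R=pickle.load(open("pics/w14.pkl","rb"));P=cloud(cp,d)
from scipy.optimize import least_squares
# sphere fit on whitish pts near tip
for tag in("w14","w1"):
    if tag=="w14": c,dd=cp,d
    else: c,dd=pickle.load(open("pics/w1.pkl","rb"))
    PP=cloud(c,dd);g=cv2.imread(f"pics/{tag}.png").astype(int)
    foot=np.array([570.1,351.6,88]);a=np.array([-.3131,-.2839,.9063])
    w=PP-foot;ax=w@a;r=np.linalg.norm(w-ax[...,None]*a,axis=2)
    m=(ax>27)&(ax<46)&(r<14)&(g.max(2)-g.min(2)<45);q=PP[m];print(tag,len(q))
    # capsule fit: axis dir fixed, r=8, tip sphere centre c
    def res(v):
        w=q-v[:3];t=np.minimum(w@a,0) ; t=np.where(w@a>0,0,w@a);return np.linalg.norm(w-np.outer(t,a),axis=1)-8
    f=least_squares(lambda v:res(v),foot+33*a,loss="soft_l1",f_scale=.7);print(" sphere centre",f.x.round(1),"pred",(foot+33*a).round(1),"rms",np.sqrt((res(f.x)**2).mean()).round(2),"px",proj(c,f.x).round(1))
    m=(ax>18)&(ax<30)&(r<18)&(r>9)&(g[...,2]-g[...,0]>60);q=PP[m];n=len(q);mu=q.mean(0);nn=np.linalg.svd(q-mu)[2][2];nn*=np.sign(nn[2]);print(" sleeve top n",n,mu.round(1),"normal",nn.round(3),"pred centre",(foot+24*a).round(1))
E
```

```text
w14 385
 sphere centre [559.1 343.4 117.8] pred [559.8 342.2 117.9] rms 0.56 px [[275.9 153.1]]
 sleeve top n 559 [565.8 349.4 111.8] normal [-0.275 -0.247  0.929] pred centre [562.6 344.8 109.8]
w1 349
 sphere centre [559.1 343.4 117.8] pred [559.8 342.2 117.9] rms 0.58 px [[304.7 144.9]]
 sleeve top n 524 [564.3 349.7 111.3] normal [-0.293 -0.243  0.925] pred centre [562.6 344.8 109.8]
```

View pics/w14z.png

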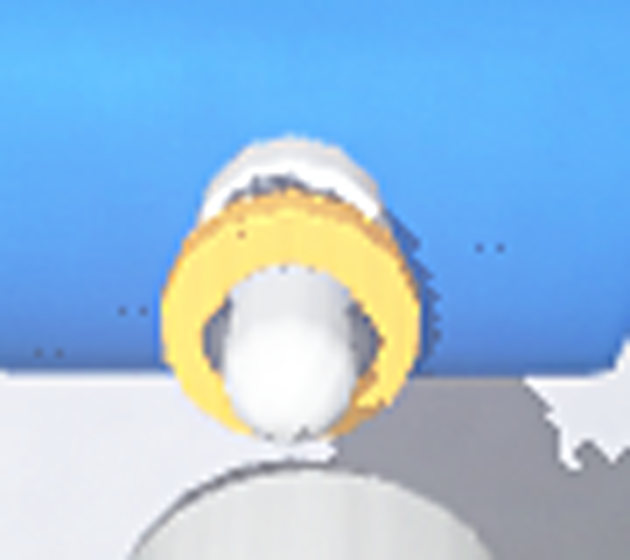

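```bash
python3 -m jog '[1,-1,5,0,10, 3,-2,11,0,10, 5,-2.7,18,0,10, 6.2,-2.7,23,0,10, 6.5,-2.7,24.2,0,10, 6.5,-2.7,24.2,0,10, 6.5,-2.7,24.2,0,10]'; python3 tilt.py w15;python3 joint.py w15
cat > rel.py <<'E'
import sys
from joint import *
v,mo,a,p,R=fit(sys.argv[1],False)
c=np.array([559.1,343.4,117.8]);t=np.radians(42.2);n=np.array([-np.sin(np.radians(25))*np.cos(t),-np.sin(np.radians(25))*np.sin(t),np.cos(np.radians(25))])
w=R@mo+p-c;ax=w@n;lat=R.T@(w-ax*n)
print("mouth axial",(ax+33).round(1),"lateral err tool xyz",lat.round(1),"in-plane(+x side)",(lat@[.9063,0,-.4226]).round(1),"tilt angle between",np.degrees(np.arccos(-(R@a)@n)).round(1))
E
python3 rel.py w15
```

```text
clock: 17.03
eef_pos: [526.8, 313.8, 361.4]
tool_rot: [3.141, 0.0, 0.737]
force: [-0.6, -0.5, -3.4]
width: 27.0
F tool [-0.8 -0.   3.4] tq [ 0.03 -0.07  0.  ]
n 4703 2607 tilt deg 24.0 x0,y0 at z155 [ 4.58 -0.65] side tilt -0.1 rms 0.43
axial of grip end (tool dir, near neg) [-25.7 -25.5 -19.1  21.2  24.2]
n 1456 2650 2336 tilt 24.13 side -0.06 x0y0 [ 4.6  -0.64] s 25.2 rms 0.37
mouth tool [ 33.2  -0.7 218.7] world [550.9 336.6 142.6] axis world (to grip) [-0.302 -0.275  0.913]
mouth tool [ 33.2  -0.7 218.7] world [550.9 336.6 142.6] axis world (to grip) [-0.302 -0.275  0.913]
mouth axial 60.0 lateral err tool xyz [ 0.7 -0.5 -0.3] in-plane(+x side) 0.8 tilt angle between 0.9
```

View pics/w15.png

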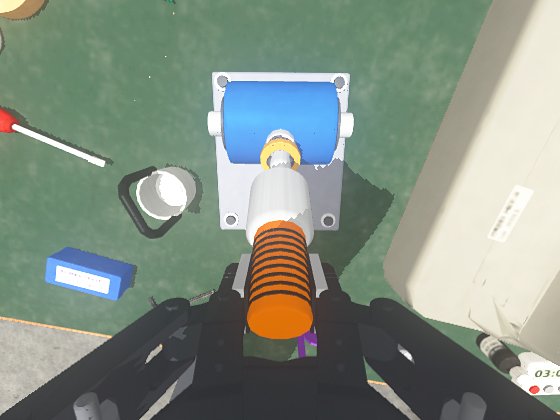

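```bash
python3 - <<'E'
from h import *
im,d=get_image("scene")
im2,d2=get_image("top")
a=cv2.resize(im[90:210,200:340],(560,480),interpolation=cv2.INTER_CUBIC);b=cv2.resize(im2[100:240,110:250],(240,240))
a[:240,320:]=b if 0 else a[:240,320:]
cv2.imwrite("pics/s15.png",np.hstack([a,cv2.resize(im2[110:230,140:200],(240,480))]))
E
```

```text
(no output)
```

View pics/s15.png

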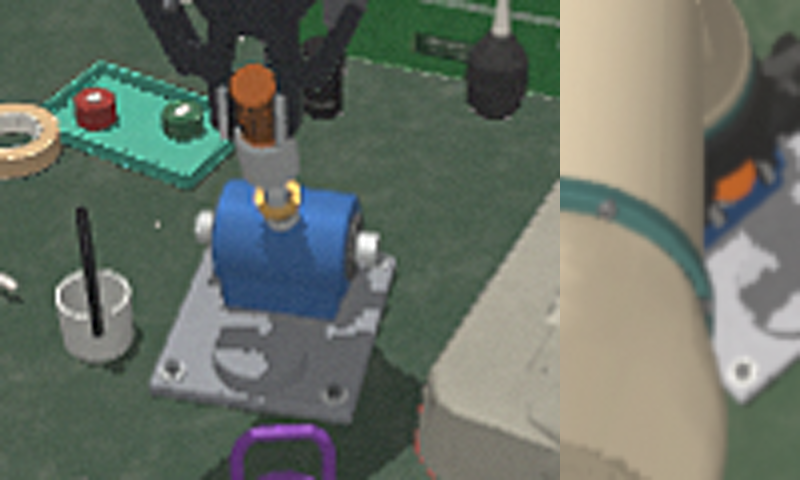

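```bash
python3 -m jog '[1,0.3,3,0,10, 2.5,0.5,7,0,10, 4.5,0.5,12,0,10, 6.5,0.5,16,0,10, 8.2,0.5,19.5,0,10, 9.4,0.5,22,0,10, 9.4,0.5,22,0,10, 9.4,0.5,22,0,10]'; python3 tilt.py w16;python3 rel.py w16
```

```text
clock: 17.85
eef_pos: [534.0, 319.9, 339.3]
tool_rot: [-3.142, 0.0, 0.737]
force: [-0.4, -0.1, -1.3]
width: 26.9
F tool [-0.4 -0.2  1.3] tq [-0.03 -0.09  0.  ]
n 5111 2595 tilt deg 23.95 x0,y0 at z155 [ 4.56 -0.6 ] side tilt -0.06 rms 0.44
axial of grip end (tool dir, near neg) [-25.7 -25.5 -15.7  81.6  85.1]
mouth tool [ 33.1  -0.7 218.8] world [558.1 342.6 120.5] axis world (to grip) [-0.302 -0.275  0.913]
mouth axial 36.0 lateral err tool xyz [-0.  -0.1  0. ] in-plane(+x side) -0.0 tilt angle between 0.9
```

```bash
python3 -m jog '[0.8,0,1.8,0,10, 1.7,0,3.6,0,10, 2.5,0,5.4,0,10, 3.4,0,7.2,0,10, 3.4,0,7.2,0,10, 3.4,0,7.2,0,10]'; python3 tilt.py w17;python3 rel.py w17
```

```text
clock: 18.4
eef_pos: [536.5, 322.2, 332.1]
tool_rot: [-3.142, 0.0, 0.737]
force: [0.3, -0.3, -1.8]
width: 26.5
F tool [-0.   0.4  1.8] tq [ 0.08 -0.04 -0.02]
n 4851 2584 tilt deg 23.89 x0,y0 at z155 [ 4.55 -0.68] side tilt -0.09 rms 0.45
axial of grip end (tool dir, near neg) [-25.7 -25.5 -17.1  23.8  77.4]
mouth tool [ 33.1  -0.7 218.8] world [560.5 344.9 113.3] axis world (to grip) [-0.302 -0.275  0.913]
mouth axial 28.1 lateral err tool xyz [ 0.  -0.2 -0. ] in-plane(+x side) 0.0 tilt angle between 0.9
```

View pics/w17.png

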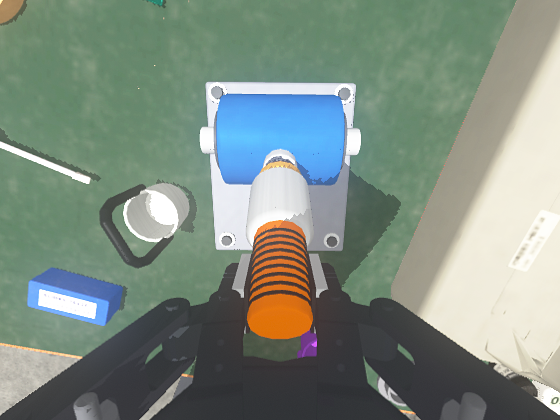

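```bash
python3 -m jog '[0.6,0,1.4,0,10, 1.3,0,2.7,0,10, 1.9,0,4.1,0,10, 2.5,0,5.4,0,10, 2.5,0,5.4,0,10]'; python3 tilt.py w18;python3 rel.py w18
```

```text
clock: 18.87
eef_pos: [538.5, 323.6, 327.1]
tool_rot: [3.142, -0.0, 0.736]
force: [-1.3, -1.1, -1.1]
width: 26.5
F tool [-1.8 -0.   1.1] tq [-0.12 -0.22  0.06]
n 4712 2587 tilt deg 23.96 x0,y0 at z155 [ 4.58 -0.6 ] side tilt -0.11 rms 0.44
axial of grip end (tool dir, near neg) [-25.8 -25.5 -19.1  21.6  24.8]
mouth tool [ 33.1  -0.7 218.7] world [562.6 346.4 108.4] axis world (to grip) [-0.302 -0.275  0.913]
mouth axial 22.5 lateral err tool xyz [ 0.2  0.2 -0.1] in-plane(+x side) 0.2 tilt angle between 0.9
```

```bash
python3 -m jog '[0.6,0,1.2,0,10, 1.1,0,2.4,0,10, 1.7,0,3.6,0,10, 1.7,0,3.6,0,10, 1.7,0,3.6,0,10]'; python3 tilt.py w19;python3 rel.py w19
```

```text
clock: 19.33
eef_pos: [539.8, 325.0, 323.0]
tool_rot: [3.141, 0.0, 0.737]
force: [0.2, -0.9, 0.5]
width: 26.8
F tool [-0.5  0.8 -0.5] tq [-0.2  -0.15  0.04]
n 4698 2569 tilt deg 24.01 x0,y0 at z155 [ 4.63 -0.64] side tilt -0.08 rms 0.44
axial of grip end (tool dir, near neg) [-25.8 -25.6 -19.   21.5  24.6]
mouth tool [ 33.2  -0.7 218.7] world [564.  347.7 104.4] axis world (to grip) [-0.303 -0.275  0.912]
mouth axial 18.1 lateral err tool xyz [ 0.2  0.1 -0.1] in-plane(+x side) 0.2 tilt angle between 0.8
```

```bash
python3 -m jog '[0.6,0,1.2,0,10, 1.1,0,2.4,0,10, 1.7,0,3.6,0,10, 1.7,0,3.6,0,10, 1.7,0,3.6,0,10]'; python3 tilt.py w20;python3 rel.py w20
```

```text
clock: 19.8
eef_pos: [541.0, 326.0, 319.8]
tool_rot: [3.141, 0.0, 0.737]
force: [-0.7, -1.8, 2.6]
width: 26.6
F tool [-1.7  0.9 -2.6] tq [-0.28 -0.48  0.05]
n 4715 2579 tilt deg 24.01 x0,y0 at z155 [ 4.58 -0.67] side tilt -0.05 rms 0.45
axial of grip end (tool dir, near neg) [-25.8 -25.5 -19.   21.6  24.6]
mouth tool [ 33.2  -0.7 218.7] world [565.1 348.7 101.1] axis world (to grip) [-0.303 -0.275  0.912]
mouth axial 14.5 lateral err tool xyz [ 0.2  0.1 -0.1] in-plane(+x side) 0.2 tilt angle between 0.8
```

```bash
python3 -m jog '[0.6,0,1.2,0,10, 1.1,0,2.4,0,10, 1.7,0,3.6,0,10, 1.7,0,3.6,0,10, 1.7,0,3.6,0,10]'; python3 tilt.py w21;python3 rel.py w21
```

```text
clock: 20.27
eef_pos: [542.0, 326.6, 317.3]
tool_rot: [-3.141, 0.001, 0.736]
force: [-4.9, -4.0, 13.5]
width: 26.7
F tool [ -6.4  -0.3 -13.5] tq [-0.04 -1.31  0.04]
n 4719 2589 tilt deg 24.1 x0,y0 at z155 [ 4.58 -0.63] side tilt -0.08 rms 0.44
axial of grip end (tool dir, near neg) [-25.8 -25.6 -19.   21.6  24.7]
mouth tool [ 33.3  -0.6 218.6] world [566.  349.4  98.7] axis world (to grip) [-0.303 -0.276  0.912]
mouth axial 11.9 lateral err tool xyz [ 0.2  0.1 -0.1] in-plane(+x side) 0.2 tilt angle between 0.8
```

```bash
python3 -m jog '[0,0,0,0,10, 0,0,0,0,10, 0,0,0,0,10, 0,0,0,0,10, 0,0,0,0,10, 0,0,0,0,10]'; python3 tilt.py w22;python3 rel.py w22; python3 - <<'E'
from h import *
im,d=get_image("scene");cv2.imwrite("pics/s22.png",cv2.resize(im[90:210,200:360],(800,600),interpolation=cv2.INTER_CUBIC))
P=cloud(camera_params("scene"),d)
w=cv2.imread("pics/w22.png");cv2.imwrite("pics/w22z.png",cv2.resize(w[70:350,70:380],None,fx=2,fy=2,interpolation=cv2.INTER_CUBIC))
E
```

```text
clock: 20.82
eef_pos: [542.0, 326.6, 317.4]
tool_rot: [-3.141, 0.001, 0.736]
force: [-5.5, -4.7, 12.6]
width: 26.7
F tool [ -7.2  -0.2 -12.6] tq [-0.07 -1.33  0.01]
n 4709 2579 tilt deg 24.15 x0,y0 at z155 [ 4.56 -0.62] side tilt -0.07 rms 0.44
axial of grip end (tool dir, near neg) [-25.8 -25.5 -19.   21.8  24.5]
mouth tool [ 33.3  -0.6 218.6] world [566.  349.4  98.8] axis world (to grip) [-0.303 -0.277  0.912]
mouth axial 11.9 lateral err tool xyz [ 0.2  0.1 -0.1] in-plane(+x side) 0.2 tilt angle between 0.8
```

View pics/s22.png

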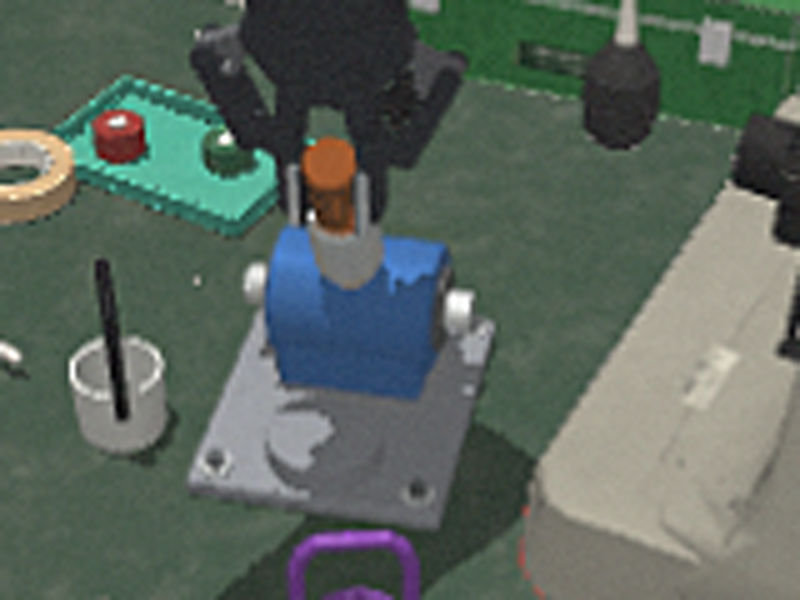

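View pics/w22z.png

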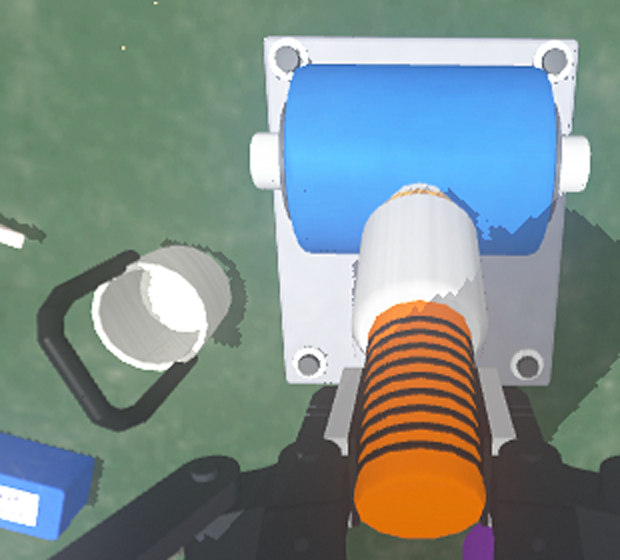

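```bash
python3 -c "
from cell import *
print(finish_job())
s=read_state();print(s['clock'],s['force'],s['width'])"
```

```text
the job is handed in; nothing more can be done
None
the job is handed in; nothing more can be done
```

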